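Set out the breakfast board

TASK

Please set out the fitted breakfast board: stand the red-lidded jam jar upright in the largest round well, the egg cup in the middle-sized well and the salt shaker in the smallest well, and lay the teaspoon in the long trough, each set down rather than dropped and right down on the bottom of its recess. The candle glass, the green-capped spice jar and the fork do not belong on the board: leave them standing or lying where they are.

Things in the scene. Friction and masses are not known exactly. Their poses are not given: they have to be found in the camera images.
- breakfast_board: Pale beech board, loose, 1 kg, 175 (x) by 290 mm (y), top 29 mm up, flat steel loop at each short end (to y = +-167). Origin: centre of underside; z up; any yaw. Recesses 14 mm deep, bottoms at z = 15: round wells 78 mm wide at (36, 90) for the jam, 56 at (36, -4) for the salt, 67 at (36, -92) for the egg cup; spoon trough 59 (x) by 171 (y) centred at (-50, 0).
- jam_jar: Glass jam jar with a red lid, round, 65 mm across (63 mm lower down) and 97 mm tall, lid from 86 mm up, 0.36 kg. Origin: centre of its underside; z up. Goes upright into the largest well.
- salt_shaker: Glass salt shaker with a pale domed top, round, 38 mm across at its foot, 43 at its widest about 30 mm up, 33 to 38 from 50 mm up, 90 mm tall, 0.1 kg. Origin: centre of its underside; z up. Goes upright into the smallest well.
- egg_cup: Turned wooden egg cup, foot 44 mm and bowl 47 mm across, 58 mm tall, 0.05 kg; best gripped round the bowl, about 45 mm up. Origin: centre of its underside; z up. Goes upright into the middle-sized well.
- teaspoon: Steel teaspoon, 130 mm long along its x (bowl at +x, 27 mm wide; handle end at -x, 13 mm wide), 20 g. Origin: below the middle of its length, on the surface it lies on; z up. The slim handle (x = -30 to +20) is 8 mm wide and arches 5 to 11 mm above that surface: pinch it there from above, fingers closing along its y. Goes lengthwise into the trough, bowl at either end.
- candle: Look-alike, to be left alone: open candle glass with a pink candle in it, no lid, 76 mm across, 90 mm tall. Origin: centre of its underside.
- spice_jar: Look-alike, to be left alone: spice jar with a green cap, 46 mm across, 106 mm tall. Origin: centre of its underside.
- dessert_fork: Look-alike, to be left alone: steel dessert fork, 193 mm long (along its x), 26 mm wide, up to 15 mm high. Origin: below the middle of its length, on the worktop.
There are look-alikes about, which are no part of the job. Leave any blue or turquoise look-alike of the jam_jar alone.

How it is judged:
By the outcome, as a careful person would: the job done as asked, in the order asked, and still so for the second after the job is handed in, with the robot touching nothing.
It also fails if it takes over 112 s, if anything falls off the work surface, if the arm or the gripper's body presses on something with over 40 N, if the wrist force passes 120 N, or if a joint passes its speed limit or range.

ROBOT

A 6-joint arm with a two-finger parallel gripper is mounted at the origin on a cart in front of the work surface, level with it; the furniture and walls round the work are solid. World frame = base frame: x ahead of the robot, y to its left, z up, the work surface at z = 0. Lengths are in mm, angles in rad, forces in N, time in s.
With the tool pointing down it reaches from about 350 to 875 mm from the base axis. Payload 4.2 kg.
Tool frame: the origin (TCP) lies between the finger pads; the fingertips stand 25 mm ahead of it and the grasp point (between the pads) lies 6 mm ahead of it; z points along the fingers, y is the line along which they close (so a half turn about z gives the same grasp; the last joint's range is limited). The gripper opens to 85 mm and grips with 20 to 120 N. Pads are 22 mm wide; open, the fingers measure 114 mm over their backs; the gripper's body (76 mm by 85 mm) begins 54 mm behind the grasp point. The pads swing forward as they close: fully open they stand 13 mm farther back than shut.
Start: joints at [-0.924, 0.385, 0.008, 0, -1.194, -0.259], TCP at [236.359, -578.562, 256.312] pointing down, gripper open.
Joint ranges: [-3.14, 3.14], [-1.21, 2.06], [-1.07, 1.41], [-3.16, 2.05], [-2.99, -0.16], [-3.1, 3.1]. Speed limits (rad/s): [2.79, 2.79, 3.14, 3.14, 3.14, 3.14].

INTERFACE

Orientations are given as a unit quaternion [x, y, z, w].
In Python, from bench import read_state, imaging, workorder, nets gives the robot as it stands.
- The arm moves only by the tool apply_moves, never from a script. Its argument "rows" is a list of rows, each an object with "hand": the opening, from -1 (shut) to 1 (fully open); "delta_pos": the shift along the tool's x, y, z in mm, a list of three; "yaw": the turn about the tool's z in rad. A call has 1 to 12 rows; each row is the pose to reach, as a shift and turn from the pose commanded when the call began, along the tool's axes at that moment; what a row does not reach only later rows make up. A row lasts 1/12 s, in which the tool goes at most 41.7 mm and 7.16 degrees, less where a joint would pass 70% of its speed; a pose out of reach is approached as far as the arm can. A call with a gripper value outside its range is refused whole. The fingers move at their own pace and stop on an object; the grip force is fixed at half the most. Time passes only in rows, so rows that repeat a pose let the fingers close. It gives the time, the measured TCP pose, the force, the opening and the grip force at its end, in the units of the state.
- read_state(): the state, without advancing time (a new reading comes with each control period).
- imaging.get_image(name): name is "scene" or "top"; returns a dict with "pixels" (420x560x3 uint8, red, green, blue), "fx", "fy", "cx", "cy" (pixels), "xyz" and "rotation" of the camera in the world. Camera axes: x right, y down, z forward; pixel columns grow to the right and rows downward; lengths in mm; the calibration is good to about 2 mm. A picture is of the moment at which its call begins. There is no depth.
- workorder.job_done(): hands the job in; it is judged then, once.
Trained networks look in the newest picture that a camera, given by its name, has taken for a name from the list of things; names that differ only in an ending like _2 or _b are one class to them, and where a whole thing is asked for, a point or a joint stands for the part that bears it (a point fixed in the world has none). Each returns a list of dicts, best first, with "score" (0 to 1); they miss things now and then, are a little off and sometimes report something else, mostly with a low value. They report only what shows in the picture. A call takes as long as a camera call. They do not tell look-alikes from the thing itself.
- nets.find_in(camera, query): "location" ([row, column] in pixels, amid what is visible of it).
- nets.pinpoint(camera, query): "location" ([row, column] in pixels: a listed point, or the origin of a listed thing).
The state is a dict: "clock": time; "joints": joint angles; "joint_vel": joint speeds; "joint_efforts": joint torques, N m; "position": TCP position; "ee_rot": TCP orientation; "contact_force": force on the tool from outside, world axes, zero at the start; "wrist_torque": the same for the moment, N m; "gripper_width": finger opening in mm; "grasp_force": force on a finger pad.
Only numpy, scipy, OpenCV 4.12 (cv2) and the standard library are available. Lean on these libraries where they do the work, as an engineer would, in place of code of your own. Each camera call takes 0.05 s, during which the arm holds its last target. There are 200 camera calls.

## Working session

There is one attempt and no reset: what is moved stays moved. The work goes in short steps, Python scripts to look and compute and a tool call to move; the robot and the scene stay as the last step left them, time stands still between calls to the robot, and variables do not carry over. Pictures are saved under pics/ and viewed, at most 14 in all, crops included, and the job is handed in when it is done.

Besides the shell and the picture viewer there is one more tool, called after ">>>" as a command line: name --argument value ..., lists and objects as JSON in quotes. apply_moves: Moves the arm, as the interface text tells. Its arguments: {"type":"object","properties":{"rows":{"type":"array"}},"required":["rows"]}

```bash
mkdir -p pics; ls; cat > h.py <<'E'
import numpy as np, cv2
from bench import read_state, imaging, workorder, nets
def shot(n,f=None):
    im=imaging.get_image(n)
    if f: cv2.imwrite(f'pics/{f}.png',cv2.cvtColor(im['pixels'],cv2.COLOR_RGB2BGR))
    return im
def w2p(im,p):
    R=np.array(im['rotation']).reshape(3,3); c=R.T@(np.array(p,float)-np.array(im['xyz']))
    return np.array([im['fy']*c[1]/c[2]+im['cy'], im['fx']*c[0]/c[2]+im['cx']])
def p2w(im,rc,z=0):
    R=np.array(im['rotation']).reshape(3,3); d=R@np.array([(rc[1]-im['cx'])/im['fx'],(rc[0]-im['cy'])/im['fy'],1])
    o=np.array(im['xyz']); return o+d*(z-o[2])/d[2]
E
python3 - <<'E'
from h import *
np.set_printoptions(precision=3,suppress=True)
for c in ['top','scene']:
    im=shot(c,c+'0'); print(c,im['xyz'],np.array(im['rotation']).tolist(),im['fx'])
    for q in ['breakfast_board','jam_jar','salt_shaker','egg_cup','teaspoon','candle','spice_jar','dessert_fork']:
        for k,f in (('find',nets.find_in),('pin',nets.pinpoint)):
            print(q,k,[(np.round(d['location']).tolist(),round(d['score'],2),p2w(im,d['location'])[:2].round().tolist()) for d in f(c,q)[:3]])
print(read_state())
E
```

```text
pics
top [ 456.917   43.412 1144.456] [0.717263967133818, -0.696056599771572, 0.017887459879151052, -0.026788992981566093] 445.55433712308445Traceback (most recent call last):
  File "<stdin>", line 7, in <module>
  File "h.py", line 11, in p2w
    R=np.array(im['rotation']).reshape(3,3); d=R@np.array([(rc[1]-im['cx'])/im['fx'],(rc[0]-im['cy'])/im['fy'],1])
ValueError: cannot reshape array of size 4 into shape (3,3)
```

View pics/top0.png

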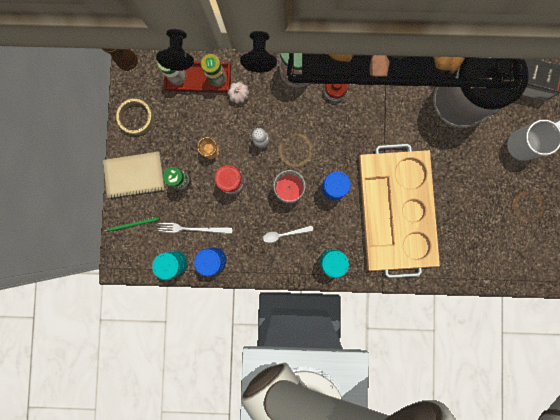

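The top view shows the board at about (210,400) and the red-lidded jar at (179,228). The candle is at (187,289), the egg cup at (148,207), the salt at (137,260), the teaspoon at (235,288), the fork at (229,195) and the spice jar at (177,173). Blue and teal jars stand near (185,336), (262,209), (264,168) and (263,335).

```bash
sed -i "s/np.array(im\['rotation'\]).reshape(3,3)/Rotation.from_quat(im['rotation']).as_matrix()/; 1a from scipy.spatial.transform import Rotation" h.py
python3 - <<'E'
from h import *
for c in ['top','scene']:
    im=shot(c,c+'1'); print(c,im['xyz'])
    for q in ['breakfast_board','jam_jar','salt_shaker','egg_cup','teaspoon','candle','spice_jar','dessert_fork']:
        for k,f in (('find',nets.find_in),('pin',nets.pinpoint)):
            print(q,k,[(np.round(d['location']).tolist(),round(d['score'],2),p2w(im,d['location'])[:2].round().tolist()) for d in f(c,q)[:(5 if q=='jam_jar' else 2)]])
print(read_state())
im=shot('top'); a=cv2.cvtColor(im['pixels'],cv2.COLOR_RGB2BGR)
cv2.imwrite('pics/crop1.png',cv2.resize(a[120:285,185:445],None,fx=3,fy=3,interpolation=cv2.INTER_CUBIC))
E
```

```text
top [ 456.91726964   43.41178273 1144.4560142 ]
breakfast_board find [([211.0, 400.0], 0.75, [509.0, -232.0])]
breakfast_board pin [([211.0, 396.0], 0.6, [509.0, -222.0])]
jam_jar find [([178.0, 232.0], 0.91, [581.0, 201.0]), ([261.0, 170.0], 0.88, [362.0, 353.0]), ([264.0, 334.0], 0.6, [369.0, -68.0]), ([229.0, 196.0], 0.45, [447.0, 289.0])]
jam_jar pin [([259.0, 211.0], 0.96, [370.0, 247.0]), ([182.0, 234.0], 0.88, [570.0, 195.0]), ([261.0, 175.0], 0.76, [363.0, 340.0]), ([262.0, 330.0], 0.72, [374.0, -56.0]), ([188.0, 333.0], 0.69, [563.0, -60.0])]
salt_shaker find [([138.0, 260.0], 0.62, [689.0, 131.0])]
salt_shaker pin [([141.0, 264.0], 0.81, [681.0, 121.0]), ([183.0, 182.0], 0.34, [563.0, 329.0])]
egg_cup find [([149.0, 207.0], 0.61, [656.0, 269.0])]
egg_cup pin [([150.0, 210.0], 0.73, [653.0, 262.0])]
teaspoon find [([233.0, 274.0], 0.62, [444.0, 88.0])]
teaspoon pin [([235.0, 290.0], 0.83, [438.0, 48.0])]
candle find [([183.0, 289.0], 0.77, [571.0, 54.0]), ([232.0, 277.0], 0.69, [446.0, 81.0])]
candle pin []
spice_jar find [([177.0, 177.0], 0.63, [580.0, 344.0])]
spice_jar pi
[... 1523 characters left out ...]
': array([-9.24397009e-01,  3.84724669e-01,  7.90278666e-03, -1.30554953e-05,
       -1.19399560e+00, -2.58592870e-01]), 'joint_vel': array([ 0.00205152,  0.00118406, -0.00031666, -0.00193537, -0.00063825,
       -0.00047062]), 'joint_efforts': array([-2.26069874e-04, -3.92081702e+01,  1.88612992e+01,  4.19076830e+00,
       -3.54099338e-04, -3.18610226e-06]), 'position': array([ 236.36562732, -578.56233295,  256.29632432]), 'ee_rot': array([-1.92688072e-01,  9.81260061e-01,  1.21667333e-05,  8.34304792e-07]), 'contact_force': array([ 0.44382494, -0.60905629, -0.12647197]), 'wrist_torque': array([ 0.05222166,  0.02631924, -0.05912129]), 'grasp_force': 0.0, 'gripper_width': 85.22103619805209}
```

View pics/scene1.png

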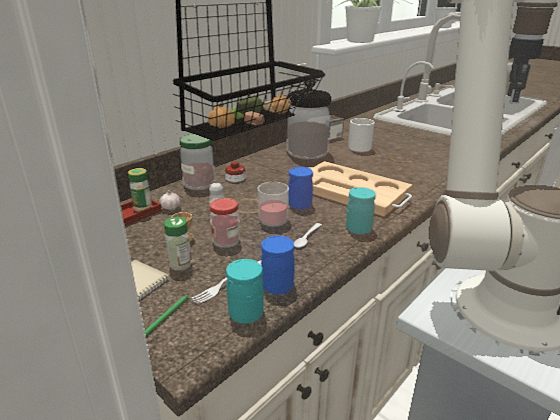

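View pics/crop1.png

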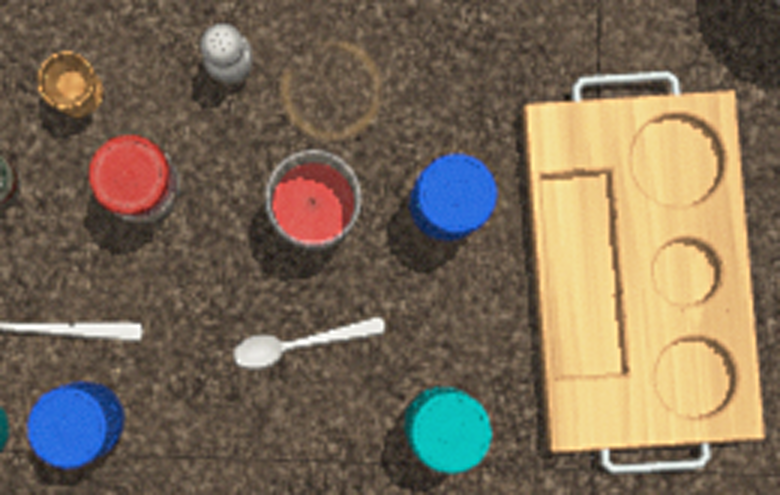

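Candidates for the jam jar in the top view are:
- the red-lidded jar at (178,228)
- the lidless candle at (187,289)
- the blue jars at (185,336) and (262,209)
- the teal jars at (264,168) and (263,335)

The crop shows a solid, rimmed red lid at crop (175,129), so that one is the jam. The largest well is the upper one on the board, and the trough is on its left.

```bash
cat >> h.py <<'E'
def delta(tgt,s=None):
    "tool-frame shift to bring the TCP to tgt"
    s=s or read_state(); return Rotation.from_quat(s['ee_rot']).inv().apply(np.array(tgt)-s['position']).round(1)
def yaw(s=None):
    s=s or read_state(); R=Rotation.from_quat(s['ee_rot']).as_matrix(); return np.degrees(np.arctan2(R[1,1],R[0,1]))
E
python3 - <<'E'
from h import *
np.set_printoptions(precision=1,suppress=True)
im=shot('top')
f=lambda r,c:((r+.5)/3+119.5,(c+.5)/3+184.5)
P=lambda r,c,z:p2w(im,f(r,c),z)[:2]
loc=np.array([[-87.5,145],[87.5,145],[87.5,-145],[-87.5,-145],[36,90],[36,-4],[36,-92]])
W=np.array([P(104,526,29),P(91,736,29),P(438,764,29),P(451,550,29),P(160,677,29),P(272,686,29),P(378,694,29)])
lc,wc=loc-loc.mean(0),W-W.mean(0); H=lc.T@wc; U,S,V=np.linalg.svd(H); R=V.T@U.T
t=W.mean(0)-R@loc.mean(0); print('board',t,np.degrees(np.arctan2(R[1,0],R[0,0])),'det',np.linalg.det(R)); print((loc@R.T+t-W))
for n,l in dict(jam=(36,90),salt=(36,-4),egg=(36,-92),trough=(-50,0)).items(): print(n,R@l+t)
print('jam',P(175,129,97),'salt',P(41,222,88),'egg',P(82,68,58),'bowl',P(352,234,4),'hend',P(325,384,4))
sc=imaging.get_image('scene')
for n,z in (('salt_shaker',45),('egg_cup',30),('jam_jar',48)): print(n,[p2w(sc,d['location'],z)[:2] for d in nets.find_in('scene',n)[:3]])
print(yaw())
E
```

```text
board [ 510.8 -223.5] -84.86830168253088 det 1.0
[[ 0.3  0. ]
 [-0.1  1.3]
 [-0.6  1.3]
 [-0.  -0.3]
 [ 0.2 -0.9]
 [ 0.1 -0.6]
 [ 0.1 -0.8]]
jam [ 603.7 -251.3]
salt [ 510.1 -259.7]
egg [ 422.4 -267.6]
trough [ 506.4 -173.7]
jam [570.2 198.1] salt [681.  129.1] egg [649.8 257.1] bowl [431.6 116.5] hend [458.4 -10.4]
salt_shaker [array([710.3, 109.8]), array([ 471.1, -179.1])]
egg_cup [array([683.3, 226.2]), array([586.1,   5.7])]
jam_jar [array([373.7, -66.7]), array([582.1, 188.1]), array([373.2, 238.1])]
112.2190734404382
```

```bash
python3 - <<'E'
from h import *
im=shot('scene'); a=cv2.cvtColor(im['pixels'],cv2.COLOR_RGB2BGR)
def circ(x,y,z,r,c):
    pts=[w2p(im,(x+r*np.cos(t),y+r*np.sin(t),z)) for t in np.linspace(0,6.28,40)]
    q=(np.array([[p[1]-150,p[0]-150] for p in pts])*4+2).astype(np.int32); cv2.polylines(b,[q],True,c,1)
b=cv2.resize(a[150:300,150:350],None,fx=4,fy=4,interpolation=cv2.INTER_CUBIC)
circ(570.2,198.1,97,32.5,(0,255,255));circ(570.2,198.1,0,31.5,(0,255,255))
circ(681,129.1,85,15,(0,255,0));circ(649.8,257.1,58,23.5,(255,255,0));circ(649.8,257.1,0,22,(255,255,0))
circ(431.6,116.5,3,3,(0,0,255));circ(458.4,-10.4,3,3,(0,0,255))
cv2.imwrite('pics/ov.png',b)
E
```

```text
(no output)
```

View pics/ov.png

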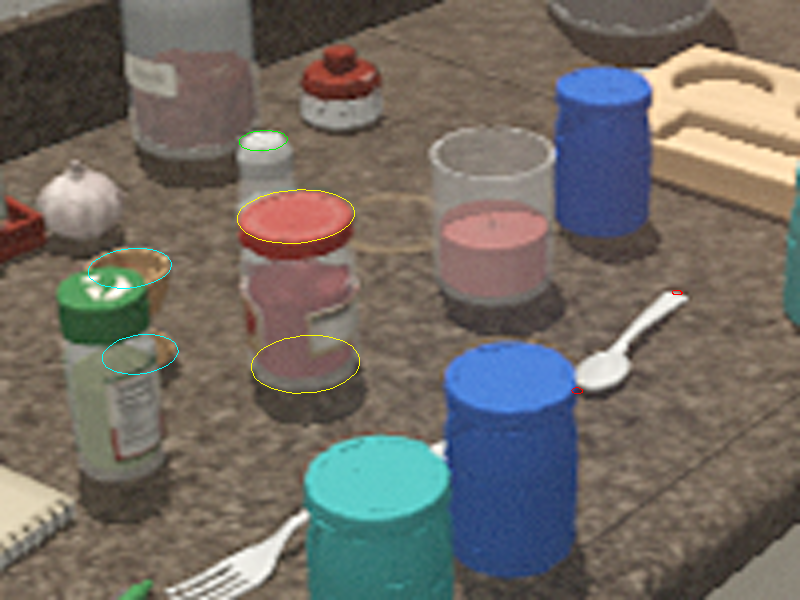

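>>> apply_moves --rows '[{"hand": 1,"delta_pos": [0,0,0],"yaw": 0.1},{"hand": 1,"delta_pos": [0,0,0],"yaw": 0.2},{"hand": 1,"delta_pos": [0,0,0],"yaw": 0.3},{"hand": 1,"delta_pos": [0,0,0],"yaw": 0.298},{"hand": 1,"delta_pos": [0,0,0],"yaw": 0.298}]'

```text
clock: 2.57
position: [236.4, -578.6, 256.3]
ee_rot: [-0.046, 0.999, -0.0, -0.0]
contact_force: [0.2, -1.2, -0.9]
gripper_width: 85.0
grasp_force: 0.0
```

The overlay puts my estimates on the jam lid, salt top, egg-cup rim and spoon, so I can move.

>>> apply_moves --rows '[{"hand": 1,"delta_pos": [-18,34,0],"yaw": 0},{"hand": 1,"delta_pos": [-36,67,0],"yaw": 0},{"hand": 1,"delta_pos": [-54,100,0],"yaw": 0},{"hand": 1,"delta_pos": [-72,134,0],"yaw": 0},{"hand": 1,"delta_pos": [-90,167,0],"yaw": 0},{"hand": 1,"delta_pos": [-109,200,0],"yaw": 0},{"hand": 1,"delta_pos": [-127,234,0],"yaw": 0},{"hand": 1,"delta_pos": [-145,267,0],"yaw": 0},{"hand": 1,"delta_pos": [-163,300,0],"yaw": 0},{"hand": 1,"delta_pos": [-181,334,0],"yaw": 0},{"hand": 1,"delta_pos": [-199,367,0],"yaw": 0},{"hand": 1,"delta_pos": [-202,371,0],"yaw": 0}]'

```text
clock: 3.57
position: [405.9, -187.2, 256.9]
ee_rot: [-0.049, 0.999, 0.0, 0.001]
contact_force: [0.8, 0.2, -0.0]
gripper_width: 85.4
grasp_force: 0.0
```

>>> apply_moves --rows '[{"hand": 1,"delta_pos": [-18,34,0],"yaw": 0},{"hand": 1,"delta_pos": [-36,67,0],"yaw": 0},{"hand": 1,"delta_pos": [-54,100,0],"yaw": 0},{"hand": 1,"delta_pos": [-72,134,0],"yaw": 0},{"hand": 1,"delta_pos": [-90,167,0],"yaw": 0},{"hand": 1,"delta_pos": [-109,200,0],"yaw": 0},{"hand": 1,"delta_pos": [-127,234,0],"yaw": 0},{"hand": 1,"delta_pos": [-145,267,0],"yaw": 0},{"hand": 1,"delta_pos": [-163,300,0],"yaw": 0},{"hand": 1,"delta_pos": [-181,334,20],"yaw": 0},{"hand": 1,"delta_pos": [-199,367,40],"yaw": 0},{"hand": 1,"delta_pos": [-202,371,60],"yaw": 0}]'

```text
clock: 4.57
position: [574.6, 201.2, 195.7]
ee_rot: [-0.048, 0.999, 0.001, 0.002]
contact_force: [0.4, -0.8, 0.6]
gripper_width: 85.8
grasp_force: 0.0
```

```bash
python3 -c "
from h import *
print(yaw(),read_state()['position'],delta([570.2,198.1,66]),read_state()['joints'])"
```

```text
95.48141100134809 [574.6371163  201.20622707 195.70603398] [  5.2  -2.9 129.7] [ 6.02622361e-01  4.03141080e-01 -1.23180781e-01  6.07738710e-04
 -1.04050555e+00 -2.07805910e+00]
```

>>> apply_moves --rows '[{"hand": 1,"delta_pos": [0,0,15],"yaw": 0},{"hand": 1,"delta_pos": [0,0,20],"yaw": 0},{"hand": 1,"delta_pos": [0,0,20],"yaw": 0},{"hand": 1,"delta_pos": [0,0,20],"yaw": 0}]'

```text
clock: 4.9
position: [572.7, 196.3, 177.1]
ee_rot: [-0.045, 0.999, -0.0, 0.001]
contact_force: [0.2, 0.2, 1.0]
gripper_width: 85.6
grasp_force: 0.0
```

```bash
python3 -c "
from h import *
print(yaw(),read_state()['position'],delta([570.2,198.1,66]))"
```

```text
95.18060289405749 [572.65506353 196.25601603 177.08421329] [  2.4   2.1 111.1]
```

>>> apply_moves --rows '[{"hand": 1,"delta_pos": [2,2,10],"yaw": 0},{"hand": 1,"delta_pos": [2,2,30],"yaw": 0},{"hand": 1,"delta_pos": [2,2,50],"yaw": 0},{"hand": 1,"delta_pos": [2,2,70],"yaw": 0},{"hand": 1,"delta_pos": [2,2,90],"yaw": 0},{"hand": 1,"delta_pos": [2,2,102],"yaw": 0},{"hand": 1,"delta_pos": [2,2,109],"yaw": 0},{"hand": 1,"delta_pos": [2,2,109],"yaw": 0}]'

```text
clock: 5.57
position: [569.4, 197.9, 66.4]
ee_rot: [-0.045, 0.999, -0.0, -0.001]
contact_force: [-0.4, 0.6, -0.4]
gripper_width: 85.1
grasp_force: 0.0
```

>>> apply_moves --rows '[{"hand": 0.4,"delta_pos": [0,0,0],"yaw": 0},{"hand": 0.2,"delta_pos": [0,0,0],"yaw": 0},{"hand": 0,"delta_pos": [0,0,0],"yaw": 0},{"hand": -0.2,"delta_pos": [0,0,0],"yaw": 0},{"hand": -0.2,"delta_pos": [0,0,0],"yaw": 0},{"hand": -0.2,"delta_pos": [0,0,0],"yaw": 0}]'

```text
clock: 6.07
position: [571.2, 199.2, 69.5]
ee_rot: [-0.045, 0.999, 0.001, 0.002]
contact_force: [-1.2, -0.4, 6.0]
gripper_width: 62.0
grasp_force: 65.7
```

>>> apply_moves --rows '[{"hand": -0.2,"delta_pos": [0,0,-3],"yaw": 0},{"hand": -0.2,"delta_pos": [0,0,-12],"yaw": 0},{"hand": -0.2,"delta_pos": [0,0,-27],"yaw": 0},{"hand": -0.2,"delta_pos": [0,0,-47],"yaw": 0},{"hand": -0.2,"delta_pos": [0,0,-67],"yaw": 0},{"hand": -0.2,"delta_pos": [0,0,-87],"yaw": 0},{"hand": -0.2,"delta_pos": [0,0,-107],"yaw": 0},{"hand": -0.2,"delta_pos": [0,0,-122],"yaw": 0},{"hand": -0.2,"delta_pos": [0,-8,-130],"yaw": 0},{"hand": -0.2,"delta_pos": [0,-24,-130],"yaw": 0},{"hand": -0.2,"delta_pos": [1,-48,-130],"yaw": 0},{"hand": -0.2,"delta_pos": [1,-78,-130],"yaw": 0}]'

```text
clock: 7.07
position: [574.7, 119.4, 195.7]
ee_rot: [-0.045, 0.999, -0.0, -0.002]
contact_force: [0.3, -0.9, -4.7]
gripper_width: 61.8
grasp_force: 66.1
```

>>> apply_moves --rows '[{"hand": -0.2,"delta_pos": [1,-35,0],"yaw": 0},{"hand": -0.2,"delta_pos": [1,-70,0],"yaw": 0},{"hand": -0.2,"delta_pos": [2,-105,0],"yaw": 0},{"hand": -0.2,"delta_pos": [2,-140,0],"yaw": 0},{"hand": -0.2,"delta_pos": [3,-175,0],"yaw": 0},{"hand": -0.2,"delta_pos": [4,-210,0],"yaw": 0},{"hand": -0.2,"delta_pos": [4,-245,0],"yaw": 0},{"hand": -0.2,"delta_pos": [5,-280,0],"yaw": 0},{"hand": -0.2,"delta_pos": [5,-310,0],"yaw": 0},{"hand": -0.2,"delta_pos": [6,-340,0],"yaw": 0},{"hand": -0.2,"delta_pos": [6,-361,0],"yaw": 0},{"hand": -0.2,"delta_pos": [6,-372,0],"yaw": 0}]'

```text
clock: 8.07
position: [601.2, -254.0, 194.9]
ee_rot: [-0.043, 0.999, 0.001, -0.002]
contact_force: [-0.2, 1.8, -4.3]
gripper_width: 61.2
grasp_force: 66.2
```

>>> apply_moves --rows '[{"hand": -0.2,"delta_pos": [0,0,0],"yaw": 0},{"hand": -0.2,"delta_pos": [0,0,15],"yaw": 0},{"hand": -0.2,"delta_pos": [0,0,35],"yaw": 0},{"hand": -0.2,"delta_pos": [0,0,50],"yaw": 0},{"hand": -0.2,"delta_pos": [0,0,50],"yaw": 0},{"hand": -0.2,"delta_pos": [0,0,50],"yaw": 0}]'

```text
clock: 8.57
position: [602.3, -249.8, 145.9]
ee_rot: [-0.045, 0.999, 0.0, -0.002]
contact_force: [0.7, 0.8, -3.2]
gripper_width: 61.7
grasp_force: 66.5
```

```bash
python3 -c "
from h import *
s=read_state();print(yaw(),s['position'],delta([603.7,-251.3,82]),s['joints'],s['gripper_width'])
im=shot('top','jam1');a=cv2.imread('pics/jam1.png')[110:290,330:450]; cv2.imwrite('pics/jam1c.png',cv2.resize(a,None,fx=3,fy=3))"
```

```text
95.17915997820002 [ 602.25688822 -249.76710152  145.86820467] [-1.5 -1.7 63.9] [-1.45574523e-01  5.20609637e-01 -6.19849714e-02 -1.69409235e-04
 -9.92134300e-01 -1.33473348e+00] 61.67663872096647
```

View pics/jam1c.png

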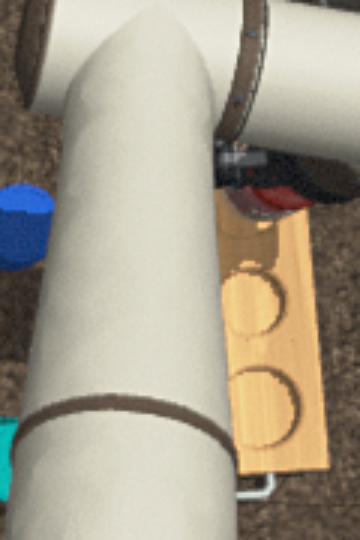

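The jar is held above the large well at crop (200,265). Lowering now.

>>> apply_moves --rows '[{"hand": -0.2,"delta_pos": [-1,-1,10],"yaw": 0},{"hand": -0.2,"delta_pos": [-1,-1,25],"yaw": 0},{"hand": -0.2,"delta_pos": [-1,-1,40],"yaw": 0},{"hand": -0.2,"delta_pos": [-1,-1,50],"yaw": 0},{"hand": -0.2,"delta_pos": [-1,-1,56],"yaw": 0},{"hand": -0.2,"delta_pos": [-1,-1,58],"yaw": 0},{"hand": -0.2,"delta_pos": [-1,-1,60],"yaw": 0},{"hand": -0.2,"delta_pos": [-1,-1,61],"yaw": 0},{"hand": -0.2,"delta_pos": [-1,-1,61],"yaw": 0}]'

```text
clock: 9.37
position: [604.9, -251.3, 86.9]
ee_rot: [-0.045, 0.999, -0.0, 0.001]
contact_force: [-0.7, 0.4, -4.5]
gripper_width: 61.5
grasp_force: 66.5
```

>>> apply_moves --rows '[{"hand": -0.2,"delta_pos": [0,0,1],"yaw": 0},{"hand": -0.2,"delta_pos": [0,0,2],"yaw": 0},{"hand": -0.2,"delta_pos": [0,0,2],"yaw": 0}]'

```text
clock: 9.62
position: [604.7, -251.3, 84.6]
ee_rot: [-0.045, 0.999, -0.0, 0.0]
contact_force: [-0.0, 0.1, -4.2]
gripper_width: 61.2
grasp_force: 66.6
```

Still carrying its weight (-4 N). Going on down.

>>> apply_moves --rows '[{"hand": -0.2,"delta_pos": [0,0,1],"yaw": 0},{"hand": -0.2,"delta_pos": [0,0,1.5],"yaw": 0},{"hand": -0.2,"delta_pos": [0,0,2],"yaw": 0},{"hand": -0.2,"delta_pos": [0,0,2],"yaw": 0}]'

```text
clock: 9.95
position: [604.8, -251.3, 84.5]
ee_rot: [-0.045, 0.999, -0.0, 0.001]
contact_force: [-3.2, 2.3, 6.2]
gripper_width: 61.5
grasp_force: 67.1
```

>>> apply_moves --rows '[{"hand": -0.2,"delta_pos": [0,0,0.5],"yaw": 0},{"hand": -0.2,"delta_pos": [0,0,1],"yaw": 0},{"hand": -0.2,"delta_pos": [0,0,1],"yaw": 0}]'

```text
clock: 10.2
position: [604.8, -251.3, 84.5]
ee_rot: [-0.045, 0.999, -0.001, 0.001]
contact_force: [-3.7, 2.5, 9.7]
gripper_width: 61.2
grasp_force: 67.3
```

>>> apply_moves --rows '[{"hand": 0.5,"delta_pos": [0,0,-1],"yaw": 0},{"hand": 0.7,"delta_pos": [0,0,-1],"yaw": 0},{"hand": 0.9,"delta_pos": [0,0,-1],"yaw": 0},{"hand": 1,"delta_pos": [0,0,-1],"yaw": 0},{"hand": 1,"delta_pos": [0,0,-1],"yaw": 0}]'

```text
clock: 10.62
position: [604.7, -251.3, 82.2]
ee_rot: [-0.045, 0.999, -0.0, 0.0]
contact_force: [0.3, 0.2, -0.1]
gripper_width: 85.5
grasp_force: 0.0
```

>>> apply_moves --rows '[{"hand": 1,"delta_pos": [0,0,-8],"yaw": 0},{"hand": 1,"delta_pos": [0,0,-20],"yaw": 0},{"hand": 1,"delta_pos": [0,0,-40],"yaw": 0},{"hand": 1,"delta_pos": [0,0,-70],"yaw": 0},{"hand": 1,"delta_pos": [0,0,-100],"yaw": 0},{"hand": 1,"delta_pos": [0,0,-110],"yaw": 0},{"hand": 1,"delta_pos": [0,40,-110],"yaw": 0},{"hand": 1,"delta_pos": [0,80,-110],"yaw": 0},{"hand": 1,"delta_pos": [0,120,-110],"yaw": 0},{"hand": 1,"delta_pos": [0,160,-110],"yaw": 0},{"hand": 1,"delta_pos": [0,200,-110],"yaw": 0},{"hand": 1,"delta_pos": [0,240,-110],"yaw": 0}]'

```text
clock: 11.62
position: [582.7, -10.4, 193.4]
ee_rot: [-0.045, 0.999, 0.0, 0.001]
contact_force: [0.7, 0.7, 0.6]
gripper_width: 85.3
grasp_force: 0.0
```

```bash
python3 -c "
from h import *
s=read_state();print(yaw(),s['position'],delta([649.8,257.1,190]))
im=shot('top','jam2');a=cv2.imread('pics/jam2.png')[110:290,185:450]; cv2.imwrite('pics/jam2c.png',cv2.resize(a,None,fx=3,fy=3))"
```

```text
95.13576024037586 [582.65630937 -10.44592181 193.41672519] [-90.8 260.5   3.6]
```

View pics/jam2c.png

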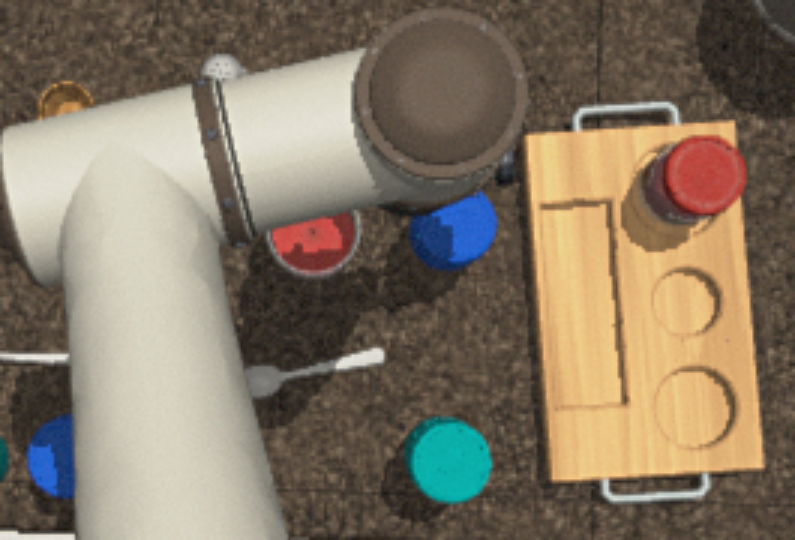

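The jar stands in the large well, with its lid at crop (177,705), and the board hasn't moved. Next is the egg cup.

>>> apply_moves --rows '[{"hand": 1,"delta_pos": [-13,37,0],"yaw": 0},{"hand": 1,"delta_pos": [-26,74,0],"yaw": 0},{"hand": 1,"delta_pos": [-39,111,0],"yaw": 0},{"hand": 1,"delta_pos": [-52,149,0],"yaw": 0},{"hand": 1,"delta_pos": [-65,186,0],"yaw": 0},{"hand": 1,"delta_pos": [-78,223,0],"yaw": 0},{"hand": 1,"delta_pos": [-87,250,0],"yaw": 0},{"hand": 1,"delta_pos": [-91,261,0],"yaw": 0},{"hand": 1,"delta_pos": [-91,261,30],"yaw": 0},{"hand": 1,"delta_pos": [-91,261,60],"yaw": 0},{"hand": 1,"delta_pos": [-91,261,60],"yaw": 0},{"hand": 1,"delta_pos": [-91,261,60],"yaw": 0}]'

```text
clock: 12.67
position: [649.5, 254.9, 131.2]
ee_rot: [-0.045, 0.999, -0.001, -0.002]
contact_force: [0.7, 0.5, 1.3]
gripper_width: 85.0
grasp_force: 0.0
```

```bash
python3 -c "
from h import *
s=read_state();print(yaw(),s['position'],delta([649.8,257.1,51]),s['joints'])
"
```

```text
95.13633906641567 [649.52634166 254.88313095 131.21552106] [-0.7  2.4 80.2] [ 6.05166718e-01  6.04866027e-01  5.22259558e-02  4.18116251e-04
 -1.02219029e+00 -2.08653962e+00]
```

>>> apply_moves --rows '[{"hand": 1,"delta_pos": [-1,2,20],"yaw": 0},{"hand": 1,"delta_pos": [-1,2,40],"yaw": 0},{"hand": 1,"delta_pos": [-1,2,60],"yaw": 0},{"hand": 1,"delta_pos": [-1,2,73],"yaw": 0},{"hand": 1,"delta_pos": [-1,2,80],"yaw": 0},{"hand": 1,"delta_pos": [-1,2,80],"yaw": 0},{"hand": 0.4,"delta_pos": [-1,2,80],"yaw": 0},{"hand": 0.2,"delta_pos": [-1,2,80],"yaw": 0},{"hand": 0,"delta_pos": [-1,2,80],"yaw": 0},{"hand": -0.4,"delta_pos": [-1,2,80],"yaw": 0},{"hand": -0.4,"delta_pos": [-1,2,80],"yaw": 0},{"hand": -0.4,"delta_pos": [-1,2,80],"yaw": 0}]'

```text
clock: 13.67
position: [652.1, 258.7, 54.2]
ee_rot: [-0.045, 0.999, 0.001, 0.002]
contact_force: [0.3, 1.1, 5.1]
gripper_width: 44.7
grasp_force: 61.7
```

>>> apply_moves --rows '[{"hand": -0.4,"delta_pos": [0,0,-4],"yaw": 0},{"hand": -0.4,"delta_pos": [0,0,-12],"yaw": 0},{"hand": -0.4,"delta_pos": [0,0,-30],"yaw": 0},{"hand": -0.4,"delta_pos": [0,0,-60],"yaw": 0},{"hand": -0.4,"delta_pos": [0,0,-90],"yaw": 0},{"hand": -0.4,"delta_pos": [0,0,-120],"yaw": 0},{"hand": -0.4,"delta_pos": [0,0,-130],"yaw": 0},{"hand": -0.4,"delta_pos": [0,0,-130],"yaw": 0}]'

```text
clock: 14.33
position: [652.3, 258.6, 186.4]
ee_rot: [-0.045, 0.999, 0.002, 0.003]
contact_force: [-0.0, -0.1, -0.7]
gripper_width: 44.5
grasp_force: 61.2
```

```bash
python3 -c "
from h import *
s=read_state();print(yaw(),s['position'],delta([422.4,-267.6,s['position'][2]]))
im=shot('scene','egg1');a=cv2.imread('pics/egg1.png')[90:280,120:340]; cv2.imwrite('pics/egg1c.png',cv2.resize(a,None,fx=3,fy=3))"
```

```text
95.15491665572826 [652.28797794 258.58678576 186.44386788] [ 276.2 -503.4   -3.2]
```

View pics/egg1c.png

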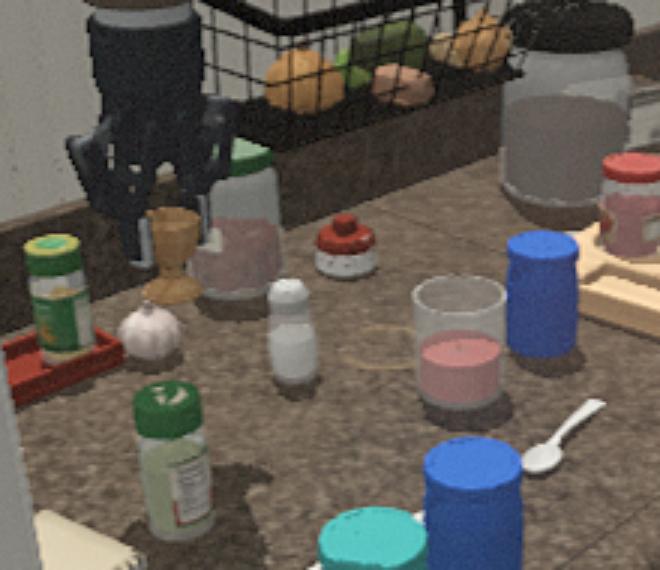

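The egg cup is held upright at crop (255,170). Carrying it to the middle-sized well.

>>> apply_moves --rows '[{"hand": -0.4,"delta_pos": [5,-9,0],"yaw": 0},{"hand": -0.4,"delta_pos": [15,-26,0],"yaw": 0},{"hand": -0.4,"delta_pos": [30,-55,0],"yaw": 0},{"hand": -0.4,"delta_pos": [46,-84,0],"yaw": 0},{"hand": -0.4,"delta_pos": [62,-113,0],"yaw": 0},{"hand": -0.4,"delta_pos": [78,-142,0],"yaw": 0},{"hand": -0.4,"delta_pos": [94,-171,0],"yaw": 0},{"hand": -0.4,"delta_pos": [110,-200,0],"yaw": 0},{"hand": -0.4,"delta_pos": [126,-230,0],"yaw": 0},{"hand": -0.4,"delta_pos": [142,-259,0],"yaw": 0},{"hand": -0.4,"delta_pos": [158,-288,0],"yaw": 0},{"hand": -0.4,"delta_pos": [174,-317,0],"yaw": 0}]'

```text
clock: 15.38
position: [503.0, -75.2, 180.0]
ee_rot: [-0.045, 0.999, -0.0, -0.003]
contact_force: [0.6, -0.2, -0.8]
gripper_width: 44.3
grasp_force: 61.2
```

>>> apply_moves --rows '[{"hand": -0.4,"delta_pos": [16,-29,0],"yaw": 0},{"hand": -0.4,"delta_pos": [32,-58,0],"yaw": 0},{"hand": -0.4,"delta_pos": [48,-87,0],"yaw": 0},{"hand": -0.4,"delta_pos": [64,-116,0],"yaw": 0},{"hand": -0.4,"delta_pos": [80,-145,0],"yaw": 0},{"hand": -0.4,"delta_pos": [94,-170,0],"yaw": 0},{"hand": -0.4,"delta_pos": [102,-186,0],"yaw": 0},{"hand": -0.4,"delta_pos": [102,-186,10],"yaw": 0},{"hand": -0.4,"delta_pos": [102,-186,30],"yaw": 0},{"hand": -0.4,"delta_pos": [102,-186,50],"yaw": 0},{"hand": -0.4,"delta_pos": [102,-186,50],"yaw": 0},{"hand": -0.4,"delta_pos": [102,-186,50],"yaw": 0}]'

```text
clock: 16.38
position: [419.0, -267.4, 130.2]
ee_rot: [-0.045, 0.999, 0.001, -0.003]
contact_force: [-0.0, -0.1, 0.4]
gripper_width: 44.3
grasp_force: 61.3
```

```bash
python3 -c "
from h import *
s=read_state();print(yaw(),s['position'],delta([422.4,-267.6,69.2]),s['gripper_width'])"
```

```text
95.12122648904118 [ 419.01634939 -267.42991734  130.23166567] [-3.7 -0.6 61. ] 44.27230881825209
```

>>> apply_moves --rows '[{"hand": -0.4,"delta_pos": [-3,-1,12],"yaw": 0},{"hand": -0.4,"delta_pos": [-3,-1,27],"yaw": 0},{"hand": -0.4,"delta_pos": [-3,-1,42],"yaw": 0},{"hand": -0.4,"delta_pos": [-3,-1,50],"yaw": 0},{"hand": -0.4,"delta_pos": [-3,-1,54],"yaw": 0},{"hand": -0.4,"delta_pos": [-3,-1,56],"yaw": 0},{"hand": -0.4,"delta_pos": [-3,-1,58],"yaw": 0},{"hand": -0.4,"delta_pos": [-3,-1,58],"yaw": 0},{"hand": -0.4,"delta_pos": [-3,-1,58],"yaw": 0}]'

```text
clock: 17.13
position: [424.7, -268.6, 74.9]
ee_rot: [-0.045, 0.999, -0.0, 0.001]
contact_force: [0.7, -0.0, -0.3]
gripper_width: 44.5
grasp_force: 61.3
```

>>> apply_moves --rows '[{"hand": -0.4,"delta_pos": [0,0,1],"yaw": 0},{"hand": -0.4,"delta_pos": [0,0,1.5],"yaw": 0},{"hand": -0.4,"delta_pos": [0,0,1.5],"yaw": 0}]'

```text
clock: 17.38
position: [424.3, -268.5, 72.9]
ee_rot: [-0.045, 0.999, -0.0, 0.0]
contact_force: [0.3, 1.0, -0.9]
gripper_width: 44.6
grasp_force: 61.3
```

>>> apply_moves --rows '[{"hand": -0.4,"delta_pos": [0,0,1],"yaw": 0},{"hand": -0.4,"delta_pos": [0,0,1.5],"yaw": 0},{"hand": -0.4,"delta_pos": [0,0,1.5],"yaw": 0}]'

```text
clock: 17.63
position: [424.2, -268.4, 71.2]
ee_rot: [-0.045, 0.999, 0.0, -0.0]
contact_force: [-0.8, 0.3, -0.1]
gripper_width: 44.7
grasp_force: 61.3
```

>>> apply_moves --rows '[{"hand": -0.4,"delta_pos": [0,0,1],"yaw": 0},{"hand": -0.4,"delta_pos": [0,0,1.5],"yaw": 0},{"hand": -0.4,"delta_pos": [0,0,1.5],"yaw": 0}]'

```text
clock: 17.88
position: [424.2, -268.4, 69.6]
ee_rot: [-0.045, 0.999, 0.0, -0.0]
contact_force: [-0.9, -0.8, -0.3]
gripper_width: 44.6
grasp_force: 61.3
```

>>> apply_moves --rows '[{"hand": -0.4,"delta_pos": [0,0,0.5],"yaw": 0},{"hand": -0.4,"delta_pos": [0,0,1],"yaw": 0},{"hand": -0.4,"delta_pos": [0,0,1],"yaw": 0}]'

```text
clock: 18.13
position: [424.4, -268.5, 69.1]
ee_rot: [-0.045, 0.999, -0.0, 0.0]
contact_force: [-1.0, 1.2, 2.8]
gripper_width: 44.4
grasp_force: 61.6
```

>>> apply_moves --rows '[{"hand": 0.2,"delta_pos": [0,0,0],"yaw": 0},{"hand": 0.5,"delta_pos": [0,0,0],"yaw": 0},{"hand": 0.8,"delta_pos": [0,0,0],"yaw": 0},{"hand": 1,"delta_pos": [0,0,0],"yaw": 0},{"hand": 1,"delta_pos": [0,0,-8],"yaw": 0},{"hand": 1,"delta_pos": [0,0,-25],"yaw": 0},{"hand": 1,"delta_pos": [0,0,-55],"yaw": 0},{"hand": 1,"delta_pos": [0,0,-90],"yaw": 0},{"hand": 1,"delta_pos": [0,0,-125],"yaw": 0},{"hand": 1,"delta_pos": [0,30,-125],"yaw": 0},{"hand": 1,"delta_pos": [0,70,-125],"yaw": 0},{"hand": 1,"delta_pos": [0,100,-125],"yaw": 0}]'

```text
clock: 19.13
position: [414.9, -167.6, 195.0]
ee_rot: [-0.044, 0.999, 0.0, 0.001]
contact_force: [0.5, 0.0, 0.4]
gripper_width: 85.4
grasp_force: 0.0
```

```bash
python3 -c "
from h import *
s=read_state();print(yaw(),s['position'],delta([681,129.1,190]))"
```

```text
95.04680377111754 [ 414.87825242 -167.63652909  195.00340711] [-291.2  272.2    5.7]
```

>>> apply_moves --rows '[{"hand": 1,"delta_pos": [-26,25,0],"yaw": 0},{"hand": 1,"delta_pos": [-52,49,0],"yaw": 0},{"hand": 1,"delta_pos": [-79,74,0],"yaw": 0},{"hand": 1,"delta_pos": [-105,98,0],"yaw": 0},{"hand": 1,"delta_pos": [-132,123,0],"yaw": 0},{"hand": 1,"delta_pos": [-158,148,0],"yaw": 0},{"hand": 1,"delta_pos": [-185,173,0],"yaw": 0},{"hand": 1,"delta_pos": [-211,197,0],"yaw": 0},{"hand": 1,"delta_pos": [-238,222,0],"yaw": 0},{"hand": 1,"delta_pos": [-264,247,0],"yaw": 0},{"hand": 1,"delta_pos": [-291,272,0],"yaw": 0},{"hand": 1,"delta_pos": [-291,272,0],"yaw": 0}]'

```text
clock: 20.13
position: [684.0, 132.7, 192.7]
ee_rot: [-0.047, 0.999, 0.0, 0.001]
contact_force: [0.4, 0.1, -0.3]
gripper_width: 85.3
grasp_force: 0.0
```

>>> apply_moves --rows '[{"hand": 1,"delta_pos": [0,0,20],"yaw": 0},{"hand": 1,"delta_pos": [0,0,40],"yaw": 0},{"hand": 1,"delta_pos": [0,0,40],"yaw": 0},{"hand": 1,"delta_pos": [0,0,40],"yaw": 0}]'

```text
clock: 20.47
position: [680.1, 127.7, 153.1]
ee_rot: [-0.045, 0.999, -0.001, -0.001]
contact_force: [0.2, 0.3, -0.2]
gripper_width: 85.1
grasp_force: 0.0
```

```bash
python3 -c "
from h import *
s=read_state();print(yaw(),s['position'],delta([681,129.1,66]))
shot('scene','salt1');a=cv2.imread('pics/salt1.png')[60:260,120:360]; cv2.imwrite('pics/salt1c.png',cv2.resize(a,None,fx=3,fy=3))"
```

```text
95.15038610623019 [680.12746174 127.68657501 153.09061665] [-1.2  1.4 87.1]
```

View pics/salt1c.png

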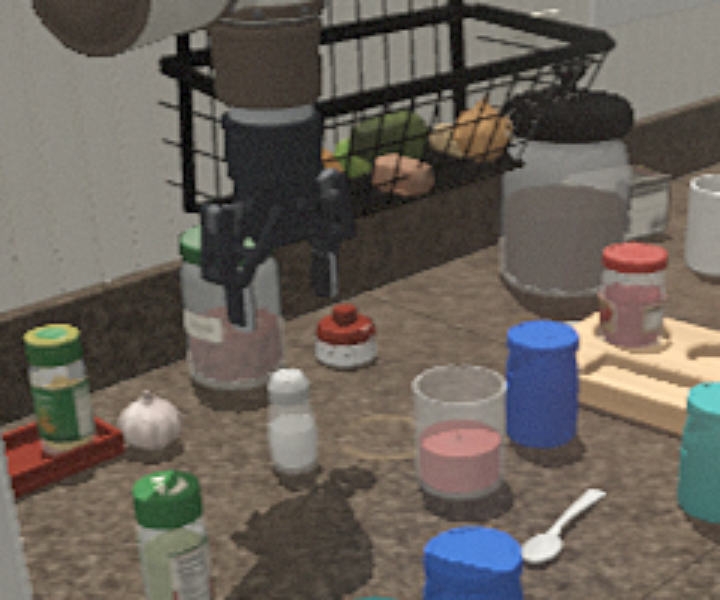

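The gripper is centred over the salt shaker at crop (420,292). Descending.

>>> apply_moves --rows '[{"hand": 1,"delta_pos": [-1,1,20],"yaw": 0},{"hand": 1,"delta_pos": [-1,1,40],"yaw": 0},{"hand": 1,"delta_pos": [-1,1,60],"yaw": 0},{"hand": 1,"delta_pos": [-1,1,78],"yaw": 0},{"hand": 1,"delta_pos": [-1,1,87],"yaw": 0},{"hand": 1,"delta_pos": [-1,1,87],"yaw": 0},{"hand": 0.4,"delta_pos": [-1,1,87],"yaw": 0},{"hand": 0.1,"delta_pos": [-1,1,87],"yaw": 0},{"hand": -0.2,"delta_pos": [-1,1,87],"yaw": 0},{"hand": -0.6,"delta_pos": [-1,1,87],"yaw": 0},{"hand": -0.6,"delta_pos": [-1,1,87],"yaw": 0},{"hand": -0.6,"delta_pos": [-1,1,87],"yaw": 0}]'

```text
clock: 21.52
position: [682.9, 129.5, 68.8]
ee_rot: [-0.045, 0.999, 0.0, 0.002]
contact_force: [0.7, 0.1, 5.4]
gripper_width: 33.7
grasp_force: 59.9
```

>>> apply_moves --rows '[{"hand": -0.6,"delta_pos": [0,0,-4],"yaw": 0},{"hand": -0.6,"delta_pos": [0,0,-12],"yaw": 0},{"hand": -0.6,"delta_pos": [0,0,-30],"yaw": 0},{"hand": -0.6,"delta_pos": [0,0,-60],"yaw": 0},{"hand": -0.6,"delta_pos": [0,0,-90],"yaw": 0},{"hand": -0.6,"delta_pos": [0,0,-120],"yaw": 0},{"hand": -0.6,"delta_pos": [0,0,-130],"yaw": 0},{"hand": -0.6,"delta_pos": [0,0,-130],"yaw": 0}]'

```text
clock: 22.18
position: [683.0, 129.7, 200.8]
ee_rot: [-0.045, 0.999, 0.001, 0.003]
contact_force: [0.1, 0.6, -0.7]
gripper_width: 34.0
grasp_force: 59.2
```

```bash
python3 -c "
from h import *
s=read_state();print(yaw(),s['position'],delta([510.1,-259.7,190]))
shot('scene','salt2');a=cv2.imread('pics/salt2.png')[60:260,120:360]; cv2.imwrite('pics/salt2c.png',cv2.resize(a,None,fx=3,fy=3))"
```

```text
95.15709713716596 [682.96413612 129.67483602 200.77994843] [ 207.2 -372.3    8.7]
```

View pics/salt2c.png

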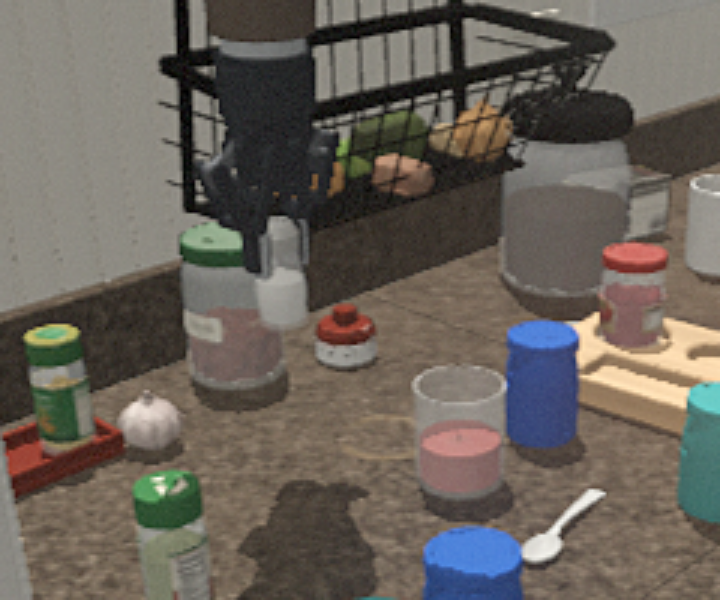

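The shaker is held upright at crop (270,285). Carrying it to the small well.

>>> apply_moves --rows '[{"hand": -0.6,"delta_pos": [5,-9,0],"yaw": 0},{"hand": -0.6,"delta_pos": [15,-26,0],"yaw": 0},{"hand": -0.6,"delta_pos": [31,-55,0],"yaw": 0},{"hand": -0.6,"delta_pos": [49,-88,0],"yaw": 0},{"hand": -0.6,"delta_pos": [67,-121,0],"yaw": 0},{"hand": -0.6,"delta_pos": [85,-154,0],"yaw": 0},{"hand": -0.6,"delta_pos": [103,-187,0],"yaw": 0},{"hand": -0.6,"delta_pos": [122,-220,0],"yaw": 0},{"hand": -0.6,"delta_pos": [140,-253,0],"yaw": 0},{"hand": -0.6,"delta_pos": [158,-286,0],"yaw": 0},{"hand": -0.6,"delta_pos": [176,-317,0],"yaw": 0},{"hand": -0.6,"delta_pos": [191,-343,0],"yaw": 0}]'

```text
clock: 23.23
position: [518.7, -231.4, 194.2]
ee_rot: [-0.044, 0.999, 0.001, -0.003]
contact_force: [0.0, -0.4, -0.5]
gripper_width: 33.9
grasp_force: 59.2
```

>>> apply_moves --rows '[{"hand": -0.6,"delta_pos": [11,-21,0],"yaw": 0},{"hand": -0.6,"delta_pos": [15,-29,0],"yaw": 0},{"hand": -0.6,"delta_pos": [15,-29,15],"yaw": 0},{"hand": -0.6,"delta_pos": [15,-29,35],"yaw": 0},{"hand": -0.6,"delta_pos": [15,-29,50],"yaw": 0},{"hand": -0.6,"delta_pos": [15,-29,50],"yaw": 0},{"hand": -0.6,"delta_pos": [15,-29,50],"yaw": 0}]'

```text
clock: 23.82
position: [508.6, -259.4, 144.9]
ee_rot: [-0.045, 0.999, 0.001, -0.002]
contact_force: [-0.3, -0.5, -1.6]
gripper_width: 33.9
grasp_force: 59.3
```

```bash
python3 -c "
from h import *
s=read_state();print(yaw(),s['position'],delta([510.1,-259.7,83.8]),s['gripper_width'])"
```

```text
95.15441342771057 [ 508.55864316 -259.39074624  144.88987767] [-1.8 -0.5 61.1] 33.89839872855205
```

>>> apply_moves --rows '[{"hand": -0.6,"delta_pos": [-1,0,12],"yaw": 0},{"hand": -0.6,"delta_pos": [-1,0,27],"yaw": 0},{"hand": -0.6,"delta_pos": [-1,0,42],"yaw": 0},{"hand": -0.6,"delta_pos": [-1,0,50],"yaw": 0},{"hand": -0.6,"delta_pos": [-1,0,55],"yaw": 0},{"hand": -0.6,"delta_pos": [-1,0,58],"yaw": 0},{"hand": -0.6,"delta_pos": [-1,0,60],"yaw": 0},{"hand": -0.6,"delta_pos": [-1,0,60],"yaw": 0},{"hand": -0.6,"delta_pos": [-1,0,60],"yaw": 0}]'

```text
clock: 24.57
position: [511.3, -259.8, 87.4]
ee_rot: [-0.045, 0.999, -0.0, 0.001]
contact_force: [0.1, 0.2, -1.3]
gripper_width: 33.8
grasp_force: 59.3
```

>>> apply_moves --rows '[{"hand": -0.6,"delta_pos": [0,0,1],"yaw": 0},{"hand": -0.6,"delta_pos": [0,0,1.5],"yaw": 0},{"hand": -0.6,"delta_pos": [0,0,1.5],"yaw": 0}]'

```text
clock: 24.82
position: [510.9, -259.7, 85.5]
ee_rot: [-0.045, 0.999, -0.0, 0.0]
contact_force: [-0.1, -0.2, -0.9]
gripper_width: 34.2
grasp_force: 59.3
```

>>> apply_moves --rows '[{"hand": -0.6,"delta_pos": [0,0,1],"yaw": 0},{"hand": -0.6,"delta_pos": [0,0,1.5],"yaw": 0},{"hand": -0.6,"delta_pos": [0,0,1.5],"yaw": 0}]'

```text
clock: 25.07
position: [510.9, -259.7, 83.9]
ee_rot: [-0.045, 0.999, -0.0, -0.0]
contact_force: [0.3, -0.1, -0.4]
gripper_width: 33.8
grasp_force: 59.4
```

>>> apply_moves --rows '[{"hand": -0.6,"delta_pos": [0,0,0.5],"yaw": 0},{"hand": -0.6,"delta_pos": [0,0,1],"yaw": 0},{"hand": -0.6,"delta_pos": [0,0,1],"yaw": 0}]'

```text
clock: 25.32
position: [511.1, -259.7, 83.8]
ee_rot: [-0.045, 0.999, -0.0, 0.0]
contact_force: [-1.8, 2.1, 4.5]
gripper_width: 34.1
grasp_force: 60.4
```

>>> apply_moves --rows '[{"hand": 0,"delta_pos": [0,0,0],"yaw": 0},{"hand": 0.3,"delta_pos": [0,0,0],"yaw": 0},{"hand": 0.6,"delta_pos": [0,0,0],"yaw": 0},{"hand": 0.8,"delta_pos": [0,0,0],"yaw": 0},{"hand": 0.8,"delta_pos": [0,0,-8],"yaw": 0},{"hand": 0.8,"delta_pos": [0,0,-25],"yaw": 0},{"hand": 0.8,"delta_pos": [0,0,-55],"yaw": 0},{"hand": 0.8,"delta_pos": [0,0,-90],"yaw": 0},{"hand": 0.8,"delta_pos": [0,0,-115],"yaw": 0},{"hand": 0.8,"delta_pos": [5,35,-115],"yaw": 0},{"hand": 0.4,"delta_pos": [10,75,-115],"yaw": 0},{"hand": 0,"delta_pos": [15,115,-115],"yaw": 0}]'

```text
clock: 26.32
position: [485.3, -145.8, 198.8]
ee_rot: [-0.044, 0.999, 0.0, 0.001]
contact_force: [0.2, 0.9, -0.1]
gripper_width: 54.7
grasp_force: 0.0
```

>>> apply_moves --rows '[{"hand": -0.3,"delta_pos": [4,38,0],"yaw": -0.1},{"hand": -0.3,"delta_pos": [8,76,0],"yaw": -0.2},{"hand": -0.3,"delta_pos": [12,114,0],"yaw": -0.32},{"hand": -0.3,"delta_pos": [16,152,0],"yaw": -0.44},{"hand": -0.3,"delta_pos": [20,185,0],"yaw": -0.56},{"hand": -0.3,"delta_pos": [21,195,0],"yaw": -0.68},{"hand": -0.3,"delta_pos": [21,195,0],"yaw": -0.8},{"hand": -0.3,"delta_pos": [21,195,0],"yaw": -0.92},{"hand": -0.3,"delta_pos": [21,195,0],"yaw": -1.04},{"hand": -0.3,"delta_pos": [21,195,0],"yaw": -1.16},{"hand": -0.3,"delta_pos": [21,195,0],"yaw": -1.28},{"hand": -0.3,"delta_pos": [21,195,0],"yaw": -1.4}]'

```text
clock: 27.32
position: [447.2, 45.9, 198.4]
ee_rot: [-0.68, 0.733, -0.0, 0.0]
contact_force: [0.1, 0.0, -1.3]
gripper_width: 29.7
grasp_force: 0.0
```

>>> apply_moves --rows '[{"hand": -0.3,"delta_pos": [0,0,0],"yaw": -0.12},{"hand": -0.3,"delta_pos": [0,0,0],"yaw": -0.24},{"hand": -0.3,"delta_pos": [0,0,0],"yaw": -0.289},{"hand": -0.3,"delta_pos": [0,0,40],"yaw": -0.289},{"hand": -0.3,"delta_pos": [0,0,60],"yaw": -0.289},{"hand": -0.3,"delta_pos": [0,0,60],"yaw": -0.289},{"hand": -0.3,"delta_pos": [0,0,60],"yaw": -0.289}]'

```text
clock: 27.9
position: [447.2, 45.7, 137.9]
ee_rot: [0.777, -0.63, -0.0, 0.001]
contact_force: [0.8, 0.3, 0.5]
gripper_width: 29.9
grasp_force: 0.0
```

```bash
python3 -c "
from h import *
s=read_state();print(yaw(),s['position'],delta([446.7,45,40]),s['gripper_width'],s['joints'])
shot('scene','sp1');a=cv2.imread('pics/sp1.png')[90:290,210:450]; cv2.imwrite('pics/sp1c.png',cv2.resize(a,None,fx=3,fy=3))"
```

```text
-168.05559551559926 [447.16109835  45.67270204 137.88770206] [ 0.5  0.5 97.9] 29.91828954960059 [ 4.65577396e-01  2.23016840e-01 -5.71627694e-01  7.13880782e-04
 -7.77759502e-01 -2.57616606e-01]
```

View pics/sp1c.png

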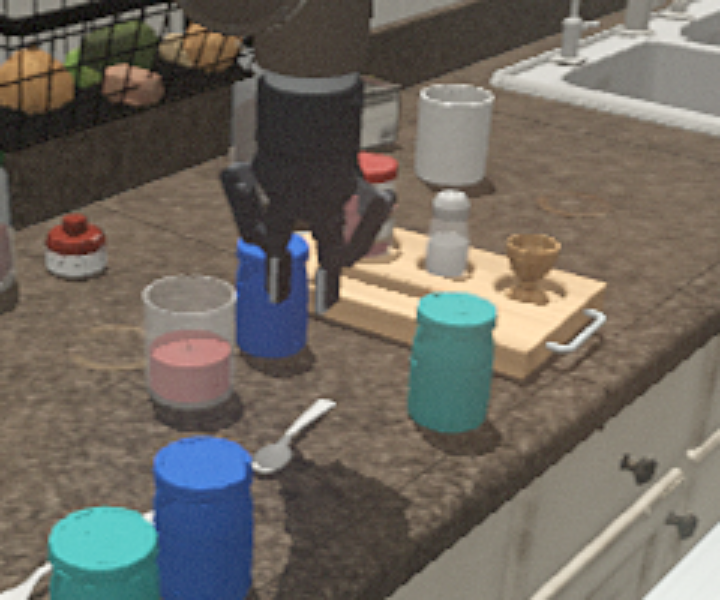

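The jam, salt and egg cup all stand in their wells, around crop (210,375), (235,450) and (265,530). The gripper is over the teaspoon at (440,290). Descending to pinch the handle.

>>> apply_moves --rows '[{"hand": -0.4,"delta_pos": [0,0,25],"yaw": 0},{"hand": -0.5,"delta_pos": [0,0,50],"yaw": 0},{"hand": -0.5,"delta_pos": [0,0,75],"yaw": 0},{"hand": -0.5,"delta_pos": [0,0,92],"yaw": 0},{"hand": -0.5,"delta_pos": [0,0,98],"yaw": 0},{"hand": -0.5,"delta_pos": [0,0,101],"yaw": 0},{"hand": -0.5,"delta_pos": [0,0,103],"yaw": 0},{"hand": -0.5,"delta_pos": [0,0,103],"yaw": 0},{"hand": -0.5,"delta_pos": [0,0,103],"yaw": 0}]'

```text
clock: 28.7
position: [448.1, 46.3, 36.0]
ee_rot: [0.777, -0.63, 0.001, -0.001]
contact_force: [-0.6, 0.9, 0.6]
gripper_width: 21.2
grasp_force: 0.0
```

```bash
python3 -c "
from h import *
s=read_state();print(yaw(),s['position'],delta([446.7,45,30]),s['gripper_width'])
shot('scene','sp2');a=cv2.imread('pics/sp2.png')[180:280,250:370]; cv2.imwrite('pics/sp2c.png',cv2.resize(a,None,fx=6,fy=6))"
```

```text
-168.06664475455148 [448.1303384   46.27202539  35.96848214] [1.  1.7 6. ] 21.23383984530224
```

View pics/sp2c.png

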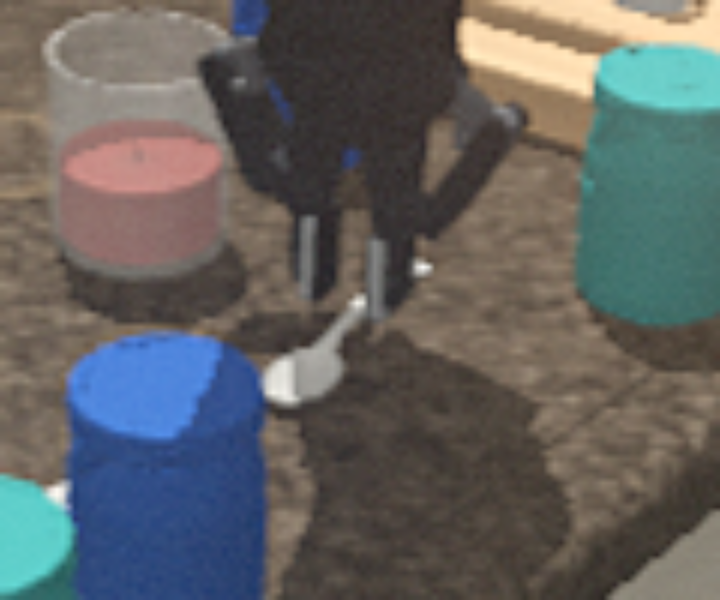

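The fingers straddle the handle. Down 5 mm, then close.

>>> apply_moves --rows '[{"hand": -0.5,"delta_pos": [1,1,2],"yaw": 0},{"hand": -0.5,"delta_pos": [1,1,4],"yaw": 0},{"hand": -0.5,"delta_pos": [1,1,5],"yaw": 0},{"hand": -0.5,"delta_pos": [1,1,5],"yaw": 0},{"hand": -0.7,"delta_pos": [1,1,5],"yaw": 0},{"hand": -1,"delta_pos": [1,1,5],"yaw": 0},{"hand": -1,"delta_pos": [1,1,5],"yaw": 0},{"hand": -1,"delta_pos": [1,1,5],"yaw": 0},{"hand": -1,"delta_pos": [1,1,5],"yaw": 0}]'

```text
clock: 29.5
position: [446.5, 44.7, 29.9]
ee_rot: [0.777, -0.63, 0.0, -0.0]
contact_force: [-1.5, 0.9, 2.7]
gripper_width: 5.8
grasp_force: 59.4
```

>>> apply_moves --rows '[{"hand": -1,"delta_pos": [0,0,-4],"yaw": 0},{"hand": -1,"delta_pos": [0,0,-14],"yaw": 0},{"hand": -1,"delta_pos": [0,0,-34],"yaw": 0},{"hand": -1,"delta_pos": [0,0,-60],"yaw": 0},{"hand": -1,"delta_pos": [0,0,-90],"yaw": 0},{"hand": -1,"delta_pos": [0,0,-120],"yaw": 0},{"hand": -1,"delta_pos": [0,0,-150],"yaw": 0},{"hand": -1,"delta_pos": [0,0,-165],"yaw": 0.04},{"hand": -1,"delta_pos": [0,0,-165],"yaw": 0.12},{"hand": -1,"delta_pos": [0,0,-165],"yaw": 0.22},{"hand": -1,"delta_pos": [0,0,-165],"yaw": 0.32},{"hand": -1,"delta_pos": [0,0,-165],"yaw": 0.42}]'

```text
clock: 30.5
position: [446.1, 44.6, 195.0]
ee_rot: [-0.626, 0.78, 0.0, 0.0]
contact_force: [-0.2, 0.7, -0.7]
gripper_width: 5.4
grasp_force: 59.1
```

>>> apply_moves --rows '[{"hand": -1,"delta_pos": [0,0,0],"yaw": 0.1},{"hand": -1,"delta_pos": [0,0,0],"yaw": 0.21},{"hand": -1,"delta_pos": [0,0,0],"yaw": 0.32},{"hand": -1,"delta_pos": [0,0,0],"yaw": 0.43},{"hand": -1,"delta_pos": [0,0,0],"yaw": 0.54},{"hand": -1,"delta_pos": [0,0,0],"yaw": 0.65},{"hand": -1,"delta_pos": [0,0,0],"yaw": 0.76},{"hand": -1,"delta_pos": [0,0,0],"yaw": 0.87},{"hand": -1,"delta_pos": [0,0,0],"yaw": 0.98},{"hand": -1,"delta_pos": [0,0,0],"yaw": 1.09},{"hand": -1,"delta_pos": [0,0,0],"yaw": 1.19},{"hand": -1,"delta_pos": [0,0,0],"yaw": 1.269}]'

```text
clock: 31.5
position: [446.1, 44.6, 194.8]
ee_rot: [-0.042, 0.999, 0.0, -0.0]
contact_force: [-0.1, -0.4, -0.2]
gripper_width: 5.6
grasp_force: 59.1
```

```bash
python3 -c "
from h import *
s=read_state();a=np.radians(-84.87);R=np.array([[np.cos(a),-np.sin(a)],[np.sin(a),np.cos(a)]])
p=R@[-52,-8]+[510.8,-223.5]
print(yaw(),s['position'],p,delta([*p,s['position'][2]]),s['gripper_width'])
im=shot('scene','sp3');c=cv2.imread('pics/sp3.png')[80:280,200:440]; cv2.imwrite('pics/sp3c.png',cv2.resize(c,None,fx=3,fy=3))"
```

```text
94.86826127776052 [446.12549513  44.57994385 194.82113815] [ 498.18242278 -172.42361852] [ -33.5 -220.6   -0. ] 5.592173113315605
```

View pics/sp3c.png

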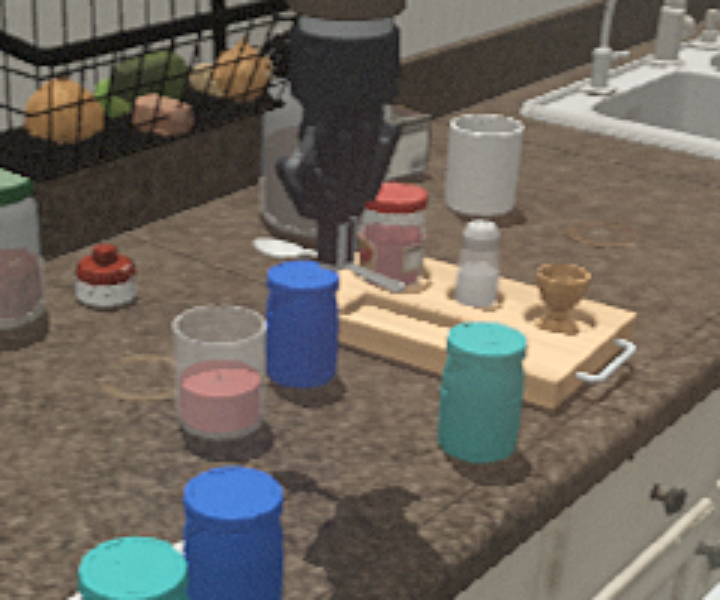

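The spoon is held level at crop (255,330), bowl toward +x. Carrying it to the trough.

>>> apply_moves --rows '[{"hand": -1,"delta_pos": [-2,-10,0],"yaw": 0},{"hand": -1,"delta_pos": [-5,-32,0],"yaw": 0},{"hand": -1,"delta_pos": [-9,-60,0],"yaw": 0},{"hand": -1,"delta_pos": [-14,-90,0],"yaw": 0},{"hand": -1,"delta_pos": [-18,-120,0],"yaw": 0},{"hand": -1,"delta_pos": [-23,-150,0],"yaw": 0},{"hand": -1,"delta_pos": [-27,-180,0],"yaw": 0},{"hand": -1,"delta_pos": [-32,-208,0],"yaw": 0},{"hand": -1,"delta_pos": [-34,-221,0],"yaw": 0},{"hand": -1,"delta_pos": [-34,-221,40],"yaw": 0},{"hand": -1,"delta_pos": [-34,-221,80],"yaw": 0},{"hand": -1,"delta_pos": [-34,-221,90],"yaw": 0}]'

```text
clock: 32.55
position: [495.9, -172.9, 99.5]
ee_rot: [-0.044, 0.999, 0.001, -0.005]
contact_force: [-1.8, -0.7, -1.3]
gripper_width: 5.6
grasp_force: 59.1
```

>>> apply_moves --rows '[{"hand": -1,"delta_pos": [0,0,0],"yaw": 0},{"hand": -1,"delta_pos": [0,0,0],"yaw": 0},{"hand": -1,"delta_pos": [0,0,0],"yaw": 0}]'

```text
clock: 32.8
position: [501.8, -172.6, 106.9]
ee_rot: [-0.046, 0.999, -0.0, 0.002]
contact_force: [0.0, 1.0, -0.4]
gripper_width: 5.5
grasp_force: 59.1
```

```bash
python3 -c "
from h import *
s=read_state();print(yaw(),s['position'],delta([498.2,-172.4,45]),s['gripper_width'])
im=shot('scene','sp4');c=cv2.imread('pics/sp4.png')[110:250,280:450]; cv2.imwrite('pics/sp4c.png',cv2.resize(c,None,fx=4,fy=4))"
```

```text
95.23738585284381 [ 501.80094484 -172.57231867  106.91118869] [ 3.8  0.6 61.9] 5.478582852901125
```

View pics/sp4c.png

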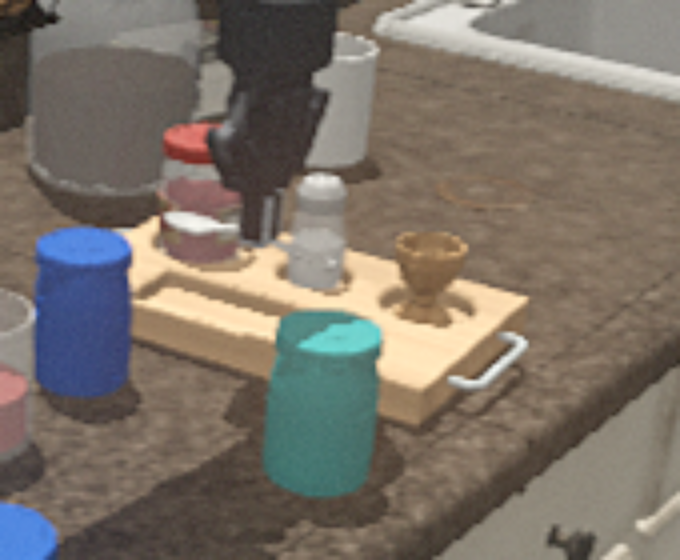

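The spoon is over the trough, its bowl at crop (222,195). Lowering it slowly.

>>> apply_moves --rows '[{"hand": -1,"delta_pos": [2,0,12],"yaw": 0},{"hand": -1,"delta_pos": [2,0,27],"yaw": 0},{"hand": -1,"delta_pos": [2,0,40],"yaw": 0},{"hand": -1,"delta_pos": [2,0,50],"yaw": 0},{"hand": -1,"delta_pos": [2,0,55],"yaw": 0},{"hand": -1,"delta_pos": [2,0,58],"yaw": 0},{"hand": -1,"delta_pos": [2,0,58],"yaw": 0},{"hand": -1,"delta_pos": [2,0,58],"yaw": 0}]'

```text
clock: 33.52
position: [498.7, -172.6, 47.4]
ee_rot: [-0.045, 0.999, -0.0, 0.001]
contact_force: [0.1, -1.1, -0.1]
gripper_width: 5.4
grasp_force: 59.1
```

>>> apply_moves --rows '[{"hand": -1,"delta_pos": [0,0,1],"yaw": 0},{"hand": -1,"delta_pos": [0,0,1.5],"yaw": 0},{"hand": -1,"delta_pos": [0,0,1.5],"yaw": 0}]'

```text
clock: 33.77
position: [498.3, -172.6, 45.6]
ee_rot: [-0.045, 0.999, -0.0, 0.0]
contact_force: [0.2, -0.0, 0.1]
gripper_width: 5.2
grasp_force: 59.1
```

>>> apply_moves --rows '[{"hand": -1,"delta_pos": [0,0,0.5],"yaw": 0},{"hand": -1,"delta_pos": [0,0,1],"yaw": 0},{"hand": -1,"delta_pos": [0,0,1],"yaw": 0}]'

```text
clock: 34.02
position: [498.3, -172.6, 44.9]
ee_rot: [-0.045, 0.999, -0.0, 0.0]
contact_force: [-0.7, 0.5, 3.8]
gripper_width: 5.7
grasp_force: 59.7
```

>>> apply_moves --rows '[{"hand": -1,"delta_pos": [0,0,0.3],"yaw": 0},{"hand": -1,"delta_pos": [0,0,0.6],"yaw": 0},{"hand": -1,"delta_pos": [0,0,0.6],"yaw": 0}]'

```text
clock: 34.27
position: [498.3, -172.6, 44.9]
ee_rot: [-0.045, 0.999, -0.0, 0.0]
contact_force: [-2.8, 1.1, 8.7]
gripper_width: 5.5
grasp_force: 60.2
```

Down on the bottom. Opening a little, lifting, and moving clear.

>>> apply_moves --rows '[{"hand": -0.85,"delta_pos": [0,0,-0.5],"yaw": 0},{"hand": -0.7,"delta_pos": [0,0,-0.5],"yaw": 0},{"hand": -0.6,"delta_pos": [0,0,-0.5],"yaw": 0},{"hand": -0.6,"delta_pos": [0,0,-0.5],"yaw": 0},{"hand": -0.6,"delta_pos": [0,0,-4],"yaw": 0},{"hand": -0.6,"delta_pos": [0,0,-12],"yaw": 0},{"hand": -0.6,"delta_pos": [0,0,-30],"yaw": 0},{"hand": -0.6,"delta_pos": [0,0,-60],"yaw": 0},{"hand": -0.6,"delta_pos": [0,0,-95],"yaw": 0},{"hand": -0.6,"delta_pos": [0,0,-130],"yaw": 0},{"hand": -0.6,"delta_pos": [0,0,-160],"yaw": 0},{"hand": -0.6,"delta_pos": [0,40,-160],"yaw": 0}]'

```text
clock: 35.27
position: [498.9, -136.5, 211.3]
ee_rot: [-0.042, 0.999, -0.002, 0.007]
contact_force: [1.8, 1.2, 1.3]
gripper_width: 16.8
grasp_force: 0.0
```

>>> apply_moves --rows '[{"hand": -0.6,"delta_pos": [0,40,0],"yaw": 0},{"hand": -0.6,"delta_pos": [0,80,0],"yaw": 0},{"hand": -0.6,"delta_pos": [0,120,0],"yaw": 0},{"hand": -0.6,"delta_pos": [0,160,0],"yaw": 0},{"hand": -0.6,"delta_pos": [0,200,0],"yaw": 0},{"hand": -0.6,"delta_pos": [0,200,0],"yaw": 0},{"hand": -0.6,"delta_pos": [0,200,0],"yaw": 0}]'

```text
clock: 35.85
position: [476.4, 68.4, 204.4]
ee_rot: [-0.047, 0.999, 0.0, 0.0]
contact_force: [-0.4, -0.5, -0.3]
gripper_width: 17.2
grasp_force: 0.0
```

```bash
python3 -c "
from h import *
s=read_state();print(s['position'],s['contact_force'])
shot('top','fin');shot('scene','fins')
a=cv2.resize(cv2.imread('pics/fin.png')[130:285,330:450],None,fx=3.5,fy=3.5); b=cv2.resize(cv2.imread('pics/fins.png')[110:250,280:430],(380,a.shape[0]*380//380))
cv2.imwrite('pics/finc.png',np.hstack([a,b])[:600,:800])"
```

```text
[476.40332878  68.43226187 204.43542312] [-0.39308724 -0.54430627 -0.27708956]
```

View pics/finc.png

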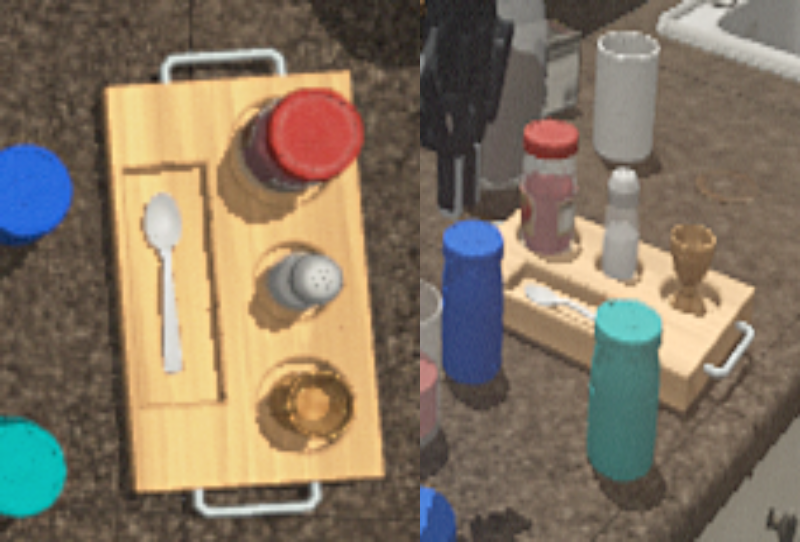

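The final view shows the jam jar (135,315), salt shaker (280,310) and egg cup (400,315) upright in their wells. The spoon lies flat inside the trough at (285,165), and the arm is clear.

```bash
python3 -c "
from bench import workorder; print(workorder.job_done())"
```

```text
the job is handed in; nothing more can be done
None
```

The board is set and handed in at about 36 s on the robot's clock: jam jar, egg cup and salt shaker stand in their wells and the teaspoon lies in the trough; I never touched the candle glass, spice jar, fork or blue and turquoise jars.

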